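Check two trolley brake levers against their bars

TASK

Two trolley brake handles stand on the bench for a lever check. With the outside of the fingers press each lever in toward its bar until it stops: one stops well short of the bar as it should, the other comes right up to the bar. Finish still holding that bad lever in against its bar, so that I can see which one needs adjusting, with the good one let go; grip nothing, don't push on the bars, and leave the things lying around where they are.

Things in the scene. Friction and masses are not known exactly. Their poses are not given: they have to be found in the camera images.
- brake_1: one of two identical-looking trolley brake handles fixed on the bench: base 88x144 mm, two posts 110 mm tall, level push bar 190 mm long with rubber grip 32 mm thick, axis 90 mm up. Which one is bad is not known. Origin: on the bench below the bar's axis. y: along the bar toward the lever's pivot; the ball end points to -y, the lever is on the -x side of the bar; z up
- lever_1 (a joint): lever angle, rad, about its upright pivot: 0 at rest (ball end 48 mm from the grip), grows as it is pressed in, 0.385 = ball end against the grip. A well set lever stops firmly with about 20 mm of gap left (about 0.24). Return spring: 3 N at the pad at rest, 6 N near the bar
- lever_1_pad (a point): the place to press: middle of the flat outer face (away from the bar) of the aluminium lever blade, 100 mm from the pivot, 90 mm above the bench; moves with the lever. Blade 18 mm high, 10 mm thick, 24 to 122 mm from the pivot, ends in a 19 mm ball at 127 mm. At angle 0 it runs from the pivot along (-0.296, -0.955, 0) in brake_1's axes, and turns about +z as pressed
- brake_2: one of two identical-looking trolley brake handles fixed on the bench: base 88x144 mm, two posts 110 mm tall, level push bar 190 mm long with rubber grip 32 mm thick, axis 90 mm up. Which one is bad is not known. Origin: on the bench below the bar's axis. y: along the bar toward the lever's pivot; the ball end points to -y, the lever is on the -x side of the bar; z up
- lever_2 (a joint): lever angle, rad, about its upright pivot: 0 at rest (ball end 48 mm from the grip), grows as it is pressed in, 0.385 = ball end against the grip. A well set lever stops firmly with about 20 mm of gap left (about 0.24). Return spring: 3 N at the pad at rest, 6 N near the bar
- lever_2_pad (a point): the place to press: middle of the flat outer face (away from the bar) of the aluminium lever blade, 100 mm from the pivot, 90 mm above the bench; moves with the lever. Blade 18 mm high, 10 mm thick, 24 to 122 mm from the pivot, ends in a 19 mm ball at 127 mm. At angle 0 it runs from the pivot along (-0.296, -0.955, 0) in brake_2's axes, and turns about +z as pressed
- hex_keys: folding hex key set, 29x90x20 mm, lying loose; bystander, origin at the centre of its underside. To be left where it is
- block: plain aluminium setting block, 40x50x30 mm, loose; bystander, origin at the centre of its underside. To be left where it is
- charger: small black charger, 66x43x22 mm, loose; bystander, origin at the centre of its underside. To be left where it is
- lever_1_pivot (a point): fixed point on the lever's pivot axis at blade mid height: x -36, y +56, z +90 mm in the frame of brake_1; axes as brake_1
- grip_1 (a point): fixed point on the rubber grip of brake_1 that the lever's ball end would meet: x -16, y -71, z +90 mm in its frame
- lever_2_pivot (a point): fixed point on the lever's pivot axis at blade mid height: x -36, y +56, z +90 mm in the frame of brake_2; axes as brake_2
- grip_2 (a point): fixed point on the rubber grip of brake_2 that the lever's ball end would meet: x -16, y -71, z +90 mm in its frame
- labels: roll of labels, 62 mm across, 42 mm tall, loose; bystander, origin at the centre of its underside. To be left where it is

How it is judged:
By the outcome, as a careful person would: the job done as asked, in the order asked, and still so for the second after the job is handed in, while the arm keeps its last pose, push and grip.
It also fails if it takes over 56 s, if anything falls off the work surface, if the arm or the gripper's body presses on something with over 40 N, if the wrist force passes 120 N, or if a joint passes its speed limit or range.

ROBOT

A 6-joint arm with a two-finger parallel gripper is mounted at the origin on the work surface; the furniture and walls round the work are solid. World frame = base frame: x ahead of the robot, y to its left, z up, the work surface at z = 0. Lengths are in m, angles in rad, forces in N, time in s.
With the tool pointing down it reaches from about 0.35 to 0.85 m from the base axis. Payload 8.1 kg.
Tool frame: the origin (TCP) lies at the very end of the fingers, on their centre line; the grasp point (between the pads) lies 19 mm behind it; z points along the fingers, y is the line along which they close (so a half turn about z gives the same grasp; the last joint's range is limited). The gripper opens to 93 mm and grips with 3 to 60 N. Pads are 15 mm wide; open, the fingers measure 128 mm over their backs; the gripper's body (75 mm by 188 mm) begins 65 mm behind the grasp point.
Start: joints at [1.018, 0.13, 1.488, -0, 1.523, -0.085], TCP at [0.271, 0.536, 0.219] pointing down, gripper open.
Joint ranges: [-2.96, 2.96], [-0.89, 2.26], [0.02, 2.5], [-1.34, 4.48], [0, 2.73], [-2.66, 2.66]. Speed limits (rad/s): [2.39, 2.39, 2.79, 3.14, 3.14, 3.14].

INTERFACE

Orientations are given as a rotation vector (axis times angle).
In Python, from plant import robot gives the robot as it stands. The module is installed in compiled form; this text tells all that it offers.
- The arm moves only by the tool play_rows, never from a script. Its argument "increments" is text: rows parted by semicolons, each of 5 numbers parted by spaces: the shift along the tool's x, y, z in mm, then the turn about the tool's z in degrees, then the closure, from -1 (fully open) to 1 (shut). In form: dx dy dz yaw claw; .... A call has 1 to 20 rows; each row is the pose to reach, as a shift and turn from the pose commanded when the call began, along the tool's axes at that moment; what a row does not reach only later rows make up. A row lasts 1/10 s, in which the tool goes at most 50 mm and 8.59 degrees, less where a joint would pass 70% of its speed; a pose out of reach is approached as far as the arm can. A call with a gripper value outside its range is refused whole. The fingers move at their own pace and stop on an object; "force" is the grip in N (left out, the last holds). Time passes only in rows, so rows that repeat a pose let the fingers close. It gives the time, the measured TCP pose, the force, the opening and the grip force at its end, in the units of the state.
- robot.read_state(): the state, without advancing time (a new reading comes with each control period).
- robot.read_camera(name): name is "side" or "top" or "wrist"; returns the picture (384x512x3 uint8, blue, green, red); there is no depth.
- robot.calibration(name): a dict with "vertical_fov" (degrees; the focal length in pixels is half the picture's height over the tangent of half this angle, whatever the lens; pixels are square), "cx", "cy" (the principal point, pixels), "D" ([k1, k2, p1, p2, k3] as OpenCV has them; the pictures are not rectified), "rvec" (rotation vector, rad) and "tvec" (3), from world to camera coordinates, as OpenCV has them. Camera axes: x right, y down, z forward; pixel columns grow to the right and rows downward; lengths in m; the calibration is good to about 2 mm. A picture is of the moment at which its call begins: read the wrist's pose just before it. calibration takes no time and is no camera call; for the wrist camera it gives the pose at the moment of the call.
- robot.close_job(): hands the job in; it is judged then, once.
Trained networks look in the newest picture that a camera, given by its name, has taken for a name from the list of things; names that differ only in an ending like _2 or _b are one class to them, and where a whole thing is asked for, a point or a joint stands for the part that bears it (a point fixed in the world has none). Each returns a list of dicts, best first, with "conf" (0 to 1); they miss things now and then, are a little off and sometimes report something else, mostly with a low value. They report only what shows in the picture. A call takes as long as a camera call.
- robot.recognise(camera, query): "centre" ([x, y, z] in m, in world coordinates, good to about 4 mm: the middle of the surface that is visible of it).
- robot.regions_of(camera, query): "pixels" (384x512 bool, what is visible of it).
- robot.landmark_of(camera, query): "centre" ([x, y, z] in m, in world coordinates, good to about 4 mm: a listed point, or the origin of a listed thing).
The state is a dict: "t": time; "q": joint angles; "dq": joint speeds; "joint_torque": joint torques, N m; "tool_pos": TCP position; "orientation": TCP orientation; "force": force on the tool from outside, world axes, zero at the start; "wrist_torque": the same for the moment, N m; "opening": finger opening in m; "gripper_force": force on a finger pad.
Only numpy, scipy, OpenCV 4.12 (cv2) and the standard library are available. Lean on these libraries where they do the work, as an engineer would, in place of code of your own. Each camera call takes 0.05 s, during which the arm holds its last target. There are 200 camera calls.

## Working session

There is one attempt and no reset: what is moved stays moved. The work goes in short steps, Python scripts to look and compute and a tool call to move; the robot and the scene stay as the last step left them, time stands still between calls to the robot, and variables do not carry over. Pictures are saved under pics/ and viewed, at most 10 in all, crops included, and the job is handed in when it is done.

Besides the shell and the picture viewer there is one more tool, called as name(argument=value, ...) on one line, values as JSON. play_rows: Moves the arm, as the interface text tells. Its arguments: {"type":"object","properties":{"increments":{"type":"string"},"force":{"type":"number"}},"required":["increments"]}

```bash
mkdir -p pics; python3 - <<'E'
from plant import robot
import cv2,numpy as np
s=robot.read_state();print(s['t'],s['tool_pos'],s['orientation'],s['force'],s['opening'])
for c in ['top','side']:
    im=robot.read_camera(c);cv2.imwrite(f'pics/{c}0.png',im)
    for q in ['brake_1','lever_1_pad','lever_1_pivot','grip_1','hex_keys','block','charger','labels']:
        print(c,q,[(np.round(d['centre'],3).tolist(),round(d['conf'],2)) for d in robot.landmark_of(c,q)][:4])
E
```

```text
0.0 [0.27022907 0.53508948 0.2176427 ] [-7.28012089e-01 -3.05550782e+00  2.62134320e-03] [ 1.21513004 -0.18449975  0.83179808] 0.09285884752283698
top brake_1 [([0.511, -0.033, -0.003], 0.65), ([0.508, 0.448, 0.0], 0.61)]
top lever_1_pad [([0.572, 0.403, 0.091], 0.58)]
top lever_1_pivot [([0.476, 0.392, 0.09], 0.81)]
top grip_1 [([0.578, 0.47, 0.09], 0.97), ([0.583, -0.014, 0.089], 0.75), ([0.474, -0.086, 0.092], 0.66)]
top hex_keys [([0.493, 0.176, -0.002], 0.69)]
top block [([0.42, 0.341, -0.002], 0.58), ([0.472, -0.084, 0.092], 0.31)]
top charger [([0.426, 0.412, 0.002], 0.71), ([0.58, 0.47, 0.087], 0.7)]
top labels [([0.393, -0.184, -0.002], 0.95)]
side brake_1 [([0.513, 0.449, 0.002], 0.9), ([0.512, -0.03, 0.001], 0.63)]
side lever_1_pad [([0.574, 0.405, 0.093], 0.47)]
side lever_1_pivot [([0.58, 0.465, 0.093], 0.7), ([0.474, 0.391, 0.092], 0.56), ([0.578, -0.023, 0.091], 0.15)]
side grip_1 [([0.577, 0.466, 0.093], 0.61), ([0.581, -0.016, 0.088], 0.61)]
side hex_keys []
side block [([0.512, -0.033, -0.002], 0.69), ([0.416, 0.339, 0.0], 0.65)]
side charger [([0.579, 0.469, 0.093], 0.49), ([0.425, 0.414, 0.002], 0.48)]
side labels [([0.392, -0.184, -0.005], 0.69)]
```

View pics/top0.png

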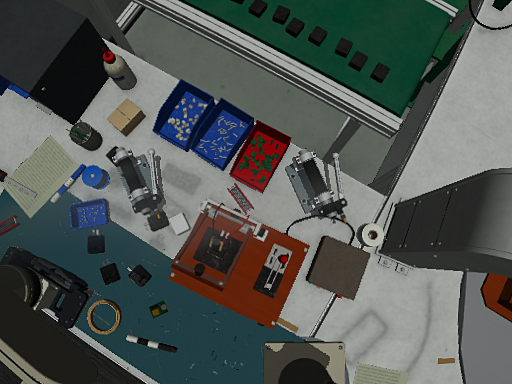

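View pics/side0.png

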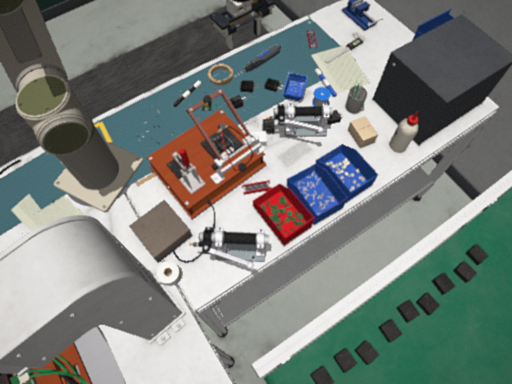

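```bash
cat > h.py <<'E'
from plant import robot
import cv2,numpy as np
from scipy.spatial.transform import Rotation as R
# origin xy and heading estimated from the landmarks of each brake
BR={'B':(np.array([.5095,.4485]),np.radians(118.)),'A':(np.array([.5115,-.032]),np.radians(115.))}
def w(b,p):
    o,t=BR[b];c,s=np.cos(t),np.sin(t);p=np.asarray(p,float)
    return np.r_[o+np.array([[c,-s],[s,c]])@p[:2],p[2]]
def pad(ang,off=.005,r=.1): # pad (plus off outward from blade centre line) in brake axes
    a=np.arctan2(-.955,-.296)+ang;d=np.array([np.cos(a),np.sin(a)]);n=np.array([d[1],-d[0]])
    return np.r_[np.array([-.036,.056])+r*d+off*n,.09]
def px(cam,P):
    k=robot.calibration(cam);f=192/np.tan(np.radians(k['vertical_fov'])/2)
    K=np.array([[f,0,k['cx']],[0,f,k['cy']],[0,0,1]])
    return cv2.projectPoints(np.array(P,float),np.array(k['rvec']),np.array(k['tvec']),K,np.array(k['D']))[0][:,0]
def rel(P,b): # move in tool axes in mm to TCP world P, and yaw so tool y || +-brake x
    s=robot.read_state();M=R.from_rotvec(s['orientation']).as_matrix()
    d=M.T@(np.array(P)-s['tool_pos'])*1000
    y=M[:,1];h=np.degrees(BR[b][1]-np.arctan2(y[1],y[0]));yaw=-((h+90)%180-90)
    return d.round(1),round(yaw,1)
E
python3 - <<'E'
from h import *
for b in 'BA':
    P=pad(0);A=P+[-.0425,0,0];A[2]=.072
    pts=[w(b,P),w(b,A),w(b,[-.016,-.071,.09]),w(b,[-.036,.056,.09])]
    print(b,np.round(pts,3).tolist(),rel(np.r_[w(b,A)[:2],.2],b),rel(w(b,A),b))
    for c in['top','side']:
        im=cv2.imread(f'pics/{c}0.png')
        for i,p in enumerate(px(c,pts)): cv2.circle(im,tuple(int(v) for v in p.round()),1,[(0,0,255),(0,255,0),(255,0,255),(255,255,0)][i],-1)
        u,v=px(c,pts)[0].astype(int);cr=cv2.resize(im[v-50:v+50,u-65:u+65],None,fx=3,fy=3,interpolation=cv2.INTER_CUBIC)
        cv2.imwrite(f'pics/c{c}{b}.png',cr)
cv2.imwrite('pics/ov.png',np.vstack([np.hstack([cv2.resize(cv2.imread(f'pics/c{c}{b}.png'),(390,300)) for c in['top','side']]) for b in 'BA']))
E
```

```text
B [[0.576, 0.404, 0.09], [0.596, 0.367, 0.072], [0.58, 0.468, 0.09], [0.477, 0.39, 0.09]] (array([-366.7,   -3.9,   18.7]), np.float64(-54.8)) (array([-366.7,   -3.9,  146.7]), np.float64(-54.8))
A [[0.576, -0.08, 0.09], [0.594, -0.118, 0.072], [0.583, -0.016, 0.09], [0.476, -0.088, 0.09]] (array([-583.2, -437.8,   18.7]), np.float64(-51.8)) (array([-583.2, -437.8,  146.7]), np.float64(-51.8))
```

View pics/ov.png

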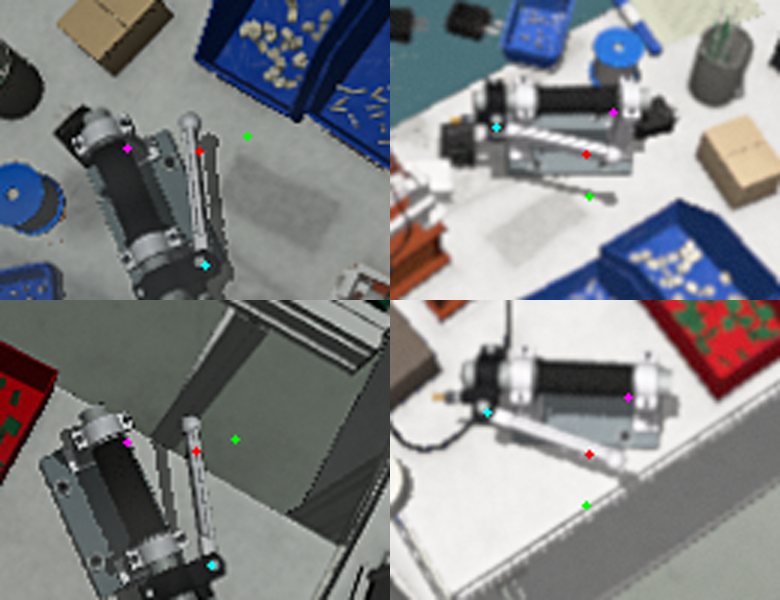

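play_rows(increments="-45 0 0 -8 1;-90 0 5 -16 1;-135 0 10 -24 1;-180 -1 18 -32 1;-225 -2 18 -40 1;-270 -3 18 -48 1;-315 -4 18 -55 1;-350 -4 18 -55 1;-367 -4 18 -55 1;-367 -4 18 -55 1;-367 -4 18 -55 1;-367 -4 50 -55 1;-367 -4 90 -55 1;-367 -4 130 -55 1;-367 -4 147 -55 1;-367 -4 147 -55 1;-367 -4 147 -55 1", force=5)

```text
t: 2.6
tool_pos: [0.5965, 0.3675, 0.0734]
orientation: [-0.766, 3.045, 0.001]
force: [-0.2, -0.5, 0.6]
opening: 0.0004
gripper_force: 0.0
```

```bash
python3 - <<'E'
from h import *
s=robot.read_state();M=R.from_rotvec(s['orientation']).as_matrix()
print(s['t'],s['tool_pos'],s['force'],s['opening'],s['q'].round(2) if hasattr(s['q'],'round') else s['q'],M.round(3))
cv2.imwrite('pics/w1.png',robot.read_camera('wrist'))
print(rel(np.r_[w('B',pad(0)+[-.0425,0,0])[:2],.072],'B'))
for a in(0,.24,.385):
  print(a,rel(np.r_[w('B',pad(a)+[-.0175,0,0])[:2],.072],'B'))
E
```

```text
2.6 [0.5964874  0.36749475 0.07339832] [-0.24893034 -0.52137648  0.60449488] 0.00041874994836989113 [ 0.48  0.5   1.32  0.    1.33 -1.58] [[-0.881 -0.473  0.001]
 [-0.473  0.881  0.001]
 [-0.002  0.    -1.   ]]
(array([ 1.7, -0.2,  2.6]), np.float64(0.2))
0 (array([ 1.6, 24.8,  2.6]), np.float64(0.2))
0.24 (array([-3.9, 48.1,  2.7]), np.float64(0.2))
0.385 (array([-4.5, 62.6,  2.7]), np.float64(0.2))
```

View pics/w1.png

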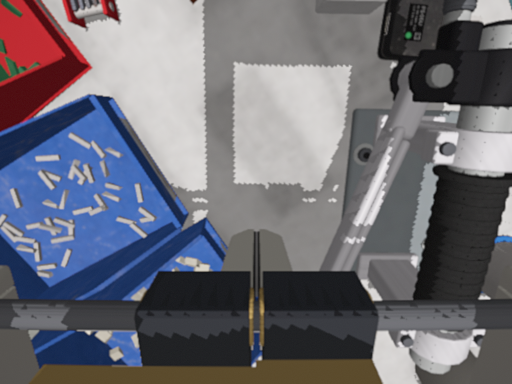

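play_rows(increments="0 8 2 0 1;0 16 2 0 1;0 20 2 0 1;0 22 2 0 1;0 24 2 0 1;0 26 2 0 1;0 28 2 0 1;-1 30 2 0 1;-1 32 2 0 1;-2 34 2 0 1;-2 36 2 0 1;-2 38 2 0 1;-3 40 2 0 1;-3 42 2 0 1;-3 42 2 0 1")

```text
t: 4.15
tool_pos: [0.5791, 0.4052, 0.0697]
orientation: [-0.766, 3.046, 0.0]
force: [4.0, -3.4, 1.5]
opening: 0.0002
gripper_force: 2.2
```

play_rows(increments="0 1 0 0 1;0 2 0 0 1;0 3 0 0 1;-1 4 0 0 1;-1 5 0 0 1;-1 6 0 0 1;-1 7 0 0 1;-1 8 0 0 1;-1 8 0 0 1")

```text
t: 5.05
tool_pos: [0.5763, 0.4126, 0.0696]
orientation: [-0.765, 3.047, -0.0]
force: [2.7, -4.0, 1.5]
opening: 0.0002
gripper_force: 2.5
```

```bash
cat > st.py <<'E'
import sys
from h import *
b=sys.argv[1]
s=robot.read_state();o,t=BR[b];c,sn=np.cos(t),np.sin(t);Q=np.array([[c,sn],[-sn,c]])
print(s['t'],'brake xy mm',(Q@(s['tool_pos'][:2]-o)*1000).round(1),'F brake',(Q@s['force'][:2]).round(1),s['force'][2].round(1))
for a in(0,.24,.385):print(a,((pad(a)-[.0175,0,0])*1000).round(1)[:2])
E
python3 st.py B
```

```text
5.05 brake xy mm [-63.1 -42.1] F brake [-4.8 -0.5] 1.5
0 [-87.9 -38. ]
0.24 [-64.5 -43.5]
0.385 [-50.  -44.1]
```

play_rows(increments="0 1 0 0 1;0 2 0 0 1;0 3 0 0 1;0 4 0 0 1;0 4 0 0 1")

```text
t: 5.55
tool_pos: [0.576, 0.4132, 0.0697]
orientation: [-0.763, 3.047, -0.006]
force: [7.7, -14.3, 0.8]
opening: 0.0005
gripper_force: 8.1
```

```bash
python3 st.py B
```

```text
5.55 brake xy mm [-62.4 -42.2] F brake [-16.2  -0.1] 0.8
0 [-87.9 -38. ]
0.24 [-64.5 -43.5]
0.385 [-50.  -44.1]
```

play_rows(increments="0 -5 0 0 1;0 -15 0 0 1;3 -35 0 0 1;4 -55 0 0 1;4 -55 0 0 1;4 -55 -40 0 1;4 -55 -85 0 1;4 -55 -130 0 1;4 -55 -130 0 1;4 -55 -130 0 1")

```text
t: 6.55
tool_pos: [0.598, 0.3663, 0.2023]
orientation: [-0.764, 3.043, 0.003]
force: [-0.3, -0.0, -1.2]
opening: 0.0006
gripper_force: 0.0
```

```bash
python3 - <<'E'
from h import *
s=robot.read_state();print(s['t'],s['tool_pos'],s['q'],s['force'])
print(rel(np.r_[w('A',pad(0)+[-.0425,0,0])[:2],.2],'A'))
im=robot.read_camera('top');cv2.imwrite('pics/t2.png',im)
for q in['lever_1_pad','lever_1_pivot','grip_1']:print(q,[np.round(d['centre'],3).tolist() for d in robot.landmark_of('top',q)])
E
```

```text
6.55 [0.59798585 0.36633547 0.20227938] [ 4.76246107e-01  4.07115030e-01  1.19210083e+00  5.99272400e-04
  1.53757424e+00 -1.58664214e+00] [-0.34539513 -0.02535707 -1.19443325]
(array([ 232.7, -425. ,    0.9]), np.float64(3.2))
lever_1_pad []
lever_1_pivot []
grip_1 [[0.581, -0.016, 0.094], [0.579, 0.467, 0.091]]
```

play_rows(increments="20 -36 0 1 1;40 -73 0 2 1;60 -109 0 3 1;80 -145 0 3 1;100 -182 0 3 1;120 -218 0 3 1;140 -255 0 3 1;160 -291 0 3 1;180 -328 0 3 1;200 -364 0 3 1;220 -400 0 3 1;233 -425 0 3 1;233 -425 0 3 1;233 -425 0 3 1;233 -425 45 3 1;233 -425 90 3 1;233 -425 131 3 1;233 -425 131 3 1;233 -425 131 3 1")

```text
t: 8.65
tool_pos: [0.5916, -0.1176, 0.0683]
orientation: [0.687, -3.063, -0.002]
force: [1.0, 0.1, 1.3]
opening: 0.0005
gripper_force: 0.0
```

```bash
python3 st.py A; python3 - <<'E'
from h import *
print(rel([.5,0,.07],'A')[1],robot.read_state()['q'])
cv2.imwrite('pics/w2.png',robot.read_camera('wrist'))
E
```

```text
8.65 brake xy mm [-111.4  -36.4] F brake [-0.3 -0.9] 1.3
0 [-87.9 -38. ]
0.24 [-64.5 -43.5]
0.385 [-50.  -44.1]
0.3 [-2.81371345e-01  2.58746943e-01  1.62529676e+00  2.60272485e-04
  1.26010316e+00 -2.29341841e+00]
```

View pics/w2.png

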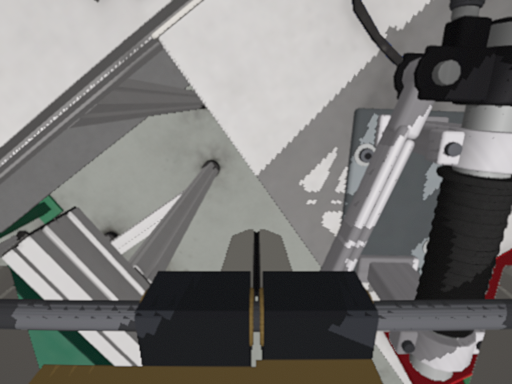

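The view is like the first one: lever blade at about (370,190), finger tips at (255,250), clear gap between.

play_rows(increments="0 8 0 0 1;0 16 0 0 1;0 20 0 0 1;0 22 0 0 1;0 24 0 0 1;0 26 0 0 1;-1 28 0 0 1;-1 30 0 0 1;-2 32 0 0 1;-2 34 0 0 1;-2 36 0 0 1;-3 38 0 0 1;-3 40 0 0 1;-4 42 0 0 1;-4 44 0 0 1;-4 46 0 0 1;-5 48 0 0 1;-5 50 0 0 1;-5 50 0 0 1")

```text
t: 10.6
tool_pos: [0.5754, -0.0715, 0.0687]
orientation: [-0.685, 3.066, -0.0]
force: [2.0, -4.4, 1.5]
opening: 0.0005
gripper_force: 2.4
```

```bash
python3 st.py A
```

```text
10.6 brake xy mm [-62.8 -41.2] F brake [-4.8  0. ] 1.5
0 [-87.9 -38. ]
0.24 [-64.5 -43.5]
0.385 [-50.  -44.1]
```

play_rows(increments="0 1 0 0 1;0 2 0 0 1;0 3 0 0 1;0 4 0 0 1;0 5 0 0 1;0 6 0 0 1;0 6 0 0 1")

```text
t: 11.3
tool_pos: [0.5734, -0.0662, 0.0687]
orientation: [-0.685, 3.065, -0.0]
force: [4.6, -3.9, 0.4]
opening: 0.0001
gripper_force: 2.7
```

```bash
python3 st.py A
```

```text
11.3 brake xy mm [-57.1 -41.7] F brake [-5.5 -2.5] 0.4
0 [-87.9 -38. ]
0.24 [-64.5 -43.5]
0.385 [-50.  -44.1]
```

Past the good stop with only the spring resisting, so this is the bad one; press on to the bar.

play_rows(increments="0 1 0 0 1;0 2 0 0 1;0 3 0 0 1;0 4 0 0 1;0 5 0 0 1;0 6 0 0 1;0 7 0 0 1;0 8 0 0 1;0 9 0 0 1;0 9 0 0 1")

```text
t: 12.3
tool_pos: [0.5701, -0.0585, 0.0688]
orientation: [-0.685, 3.064, -0.002]
force: [7.2, -5.4, -2.6]
opening: 0.0005
gripper_force: 4.2
```

```bash
python3 st.py A
```

```text
12.3 brake xy mm [-48.8 -41.9] F brake [-7.9 -4.2] -2.6
0 [-87.9 -38. ]
0.24 [-64.5 -43.5]
0.385 [-50.  -44.1]
```

play_rows(increments="0 1 0 0 1;0 2 0 0 1;0 3 0 0 1;0 3 0 0 1;0 3 0 0 1")

```text
t: 12.8
tool_pos: [0.5699, -0.0581, 0.069]
orientation: [-0.683, 3.062, -0.008]
force: [12.9, -16.0, -7.2]
opening: -0.0001
gripper_force: 9.6
```

```bash
python3 st.py A; python3 - <<'E'
from h import *
cv2.imwrite('pics/f.png',np.hstack([cv2.resize(robot.read_camera(c)[v-50:v+50,u-65:u+65],None,fx=3,fy=3,interpolation=cv2.INTER_CUBIC) for c in['top','side'] for u,v in[px(c,[w('A',pad(0))])[0].astype(int)]]))
E
```

```text
12.8 brake xy mm [-48.3 -41.9] F brake [-20.   -4.9] -7.2
0 [-87.9 -38. ]
0.24 [-64.5 -43.5]
0.385 [-50.  -44.1]
```

View pics/f.png

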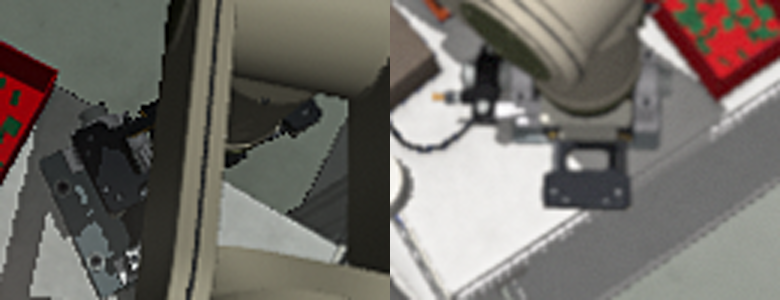

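```bash
python3 -c "
from plant import robot
print(robot.close_job())"
```

```text
the job is handed in; nothing more can be done
None
```

The bad lever is the one on the robot's right (the handle at about x 0.51, y -0.03 m), and the job is handed in with it held in against its bar at about 20 N. The left one (y 0.45 m) stopped firmly well short of its bar and has been let go. I judged both from force and finger position, because the arm hid the final contact from the cameras.

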